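# Fish the dropped clamp nut out from under the bench shelf

## Robot

A 7-joint arm with a two-finger parallel gripper is mounted at the origin on the work surface; the furniture and walls round the work are solid. World frame = base frame: x ahead of the robot, y to its left, z up, the work surface at z = 0. Lengths are in m, angles in rad, forces in N, time in s.
With the tool pointing down it reaches from about 0.425 to 0.875 m from the base axis. Payload 4.7 kg.
Tool frame: the origin (TCP) lies at the very end of the fingers, on their centre line; the grasp point (between the pads) lies behind it (ctrl.tcp_to_grasp is the z of the grasp point in the tool frame, in m); z points along the fingers, y is the line along which they close (so a half turn about z gives the same grasp; the last joint's range is limited). The gripper opens to 87 mm and grips with 3 to 60 N. Pads are 19 mm wide; open, the fingers measure 117 mm over their backs; the gripper's body (75 mm by 190 mm) begins 51 mm behind the grasp point.
Start: joints at [-1.25, 0.321, -0.07, 1.45, 0.023, 1.371, -0.057], TCP at [0.196, 0.62, 0.223] pointing down, gripper open.
Joint ranges: [-2.86, 2.86], [-0.3, 2.09], [-1.38, 1.24], [0.06, 2.45], [-1.56, 4.7], [0.09, 2.05], [-2.69, 2.69]. Speed limits (rad/s): [2.57, 2.57, 3.14, 3.14, 3.14, 3.14, 3.14].

## Interface

Orientations are given as a rotation vector (axis times angle).
In Python, from bench import ctrl gives the robot as it stands.
- The arm moves only by the tool step_arm, never from a script. Its argument "targets" is a list of rows, each a list of 7 numbers: the shift along the world's x, y, z in cm, then the turn, a rotation vector about the world's x, y, z in degrees, then the opening, from 0 (shut) to 1 (fully open). A call has exactly 5 rows; each row shifts and turns the commanded pose from where the row before left it; what a row does not reach is not made up. A row lasts 1/12 s, in which the tool goes at most 41.7 mm and 7.16 degrees, less where a joint would pass 70% of its speed; a pose out of reach is approached as far as the arm can. A call with a gripper value outside its range is refused whole. The fingers move at their own pace and stop on an object; "force" is the grip in N (left out, the last holds). Time passes only in rows, so rows that do not move let the fingers close, or fill a call up. It gives the time, the measured TCP pose, the force, the opening and the grip force at its end, in the units of the state.
- ctrl.get_state(): the state, without advancing time (a new reading comes with each control period).
- ctrl.get_image(name): name is "scene" or "top" or "wrist"; returns (picture, depth): 480x640x3 uint8, red, green, blue; 480x640 float32, m along the optical axis (not along the pixel's ray), 0 where there is no reading.
- ctrl.camera_params(name): a dict with "intrinsics" (3x3 intrinsics, pixels), "rvec" (rotation vector, rad) and "tvec" (3), from world to camera coordinates, as OpenCV has them; the wrist camera has in their place "hand_eye" (4x4, takes a point from camera to tool coordinates, whose origin is the TCP and whose axes are the flange's). Camera axes: x right, y down, z forward; pixel columns grow to the right and rows downward; lengths in m; the calibration is good to about 2 mm. A picture is of the moment at which its call begins: read the wrist's pose just before it. camera_params takes no time and is no camera call.
- ctrl.close_job(): hands the job in; it is judged then, once.
The state is a dict: "time": time; "joint_positions": joint angles; "qd": joint speeds; "joint_torque": joint torques, N m; "position": TCP position; "tool_rot": TCP orientation; "ft_force": force on the tool from outside, world axes, zero at the start; "torque": the same for the moment, N m; "grip_width": opening from 0.0 (shut) to 1.0 (fully open); "grip_force": force on a finger pad.
Only numpy, scipy, OpenCV 4.12 (cv2) and the standard library are available. Lean on these libraries where they do the work, as an engineer would, in place of code of your own. Each camera call takes 0.05 s, during which the arm holds its last target. There are 200 camera calls.

## Task

One of the four clamp nuts has rolled under the little plywood shelf. Fish it out with the flat L-ended rake, put the nut into the steel tray with the other three, and leave the rake lying flat on the open worktop, clear of shelf and tray. Leave the things on the shelf and the tray where they stand, and do not bang the arm against the shelf.

Things in the scene. Friction and masses are not known exactly. Their poses are not given: they have to be found in the camera images.
- bench_shelf: two-tier plywood shelf fixed to the worktop, 186 wide, 177 deep, 181 mm tall. Origin: on the worktop, middle of its mouth, right below the lower board's front edge; x points in, y to its left (seen from the mouth), z up. Space under the lower board: 45 mm high, 150 wide (cheeks at y = +75, -75), 133 deep, open only at the mouth. Top board z 165 to 181, 30 mm proud of the mouth
- shelf_back (a point): foot of the shelf's inner back panel, on the worktop, middle (shelf frame x 133, y 0 mm). The lower board (z 45 to 61 mm) has a 3 mm thick rail on its front edge, z 45 to 69 mm. Near the mouth an upright gripper's body would hit the shelf above: lean it back, away from the shelf
- nut: dropped steel collar nut, 90 g: hexagon 24 mm across flats on a round collar 31 mm across, 5 mm thick; 24 mm tall. It stands on its collar. Origin: centre of its underside; z up, x square to two flats. At the start it is under the lower board, 55 to 85 mm in from the mouth, 12 mm left to 52 mm right of the middle (shelf y +12 to -52): a lane along the left cheek is free
- rake: flat rake lying on the worktop, 140 g: steel strip 162 long, 16 wide, 5 mm thick, its end turned to an L. Origin: on the underside, middle of the strip's width, 20 mm from the tail; x points along the strip to the L end (tail at x = -20, far edge at x = 142 mm), z up. The toe of the L is 10 mm wide (x 132 to 142) and runs to the rake's right (-y) out to y = -28 mm
- rake_grip (a point): where to hold the rake, 14 mm above its origin: a wooden block on the strip's tail, 24 mm wide (along y), x -20 to +32 mm, z 5 to 24 mm in the rake's frame. Centre of mass about 48 mm ahead of this point, so grip firmly
- rake_toe (a point): middle of the toe of the rake's L, on its underside (rake frame x 137, y -18 mm)
- tray: open grey steel tray, 122 x 172 mm, 66 mm tall, 2 mm walls and floor, loose, 0.5 kg; origin: centre of the underside, y along its long side, z up. Three nuts like the dropped one stand in its -y half (y -80 to 0 mm); the +y half is empty
- tin: small paint tin, 78 mm across, 77 mm tall, standing on the shelf's top board; origin: centre of its underside
- tape_rule: tape measure, 45 x 81 x 70 mm, standing on the shelf's top board; origin: centre of its underside
- open_drawer (a point): handle of the parts cabinet's pulled-out drawer, the nearest point of the cabinet and in the way of a swinging gripper or rake; fixed. The drawer spans world y 0.06 to 0.21, z 0.07 to 0.125 m; the rest of the cabinet stands at x 0.575 m and beyond, y -0.09 to 0.21, 190 mm tall

How it is judged:
By the outcome, as a careful person would: the job done as asked, in the order asked, and still so for the second after the job is handed in, with the robot touching nothing.
It also fails if it takes over 72 s, if anything falls off the work surface, if the arm or the gripper's body presses on something with over 40 N, if the wrist force passes 120 N, or if a joint passes its speed limit or range.

## Working session

There is one attempt and no reset: what is moved stays moved. The work goes in short steps, Python scripts to look and compute and a tool call to move; the robot and the scene stay as the last step left them, time stands still between calls to the robot, and variables do not carry over. Pictures are saved under pics/ and viewed, at most 10 in all, crops included, and the job is handed in when it is done.

Besides the shell and the picture viewer there is one more tool, called after ">>>" in YAML: its name, and indented under it one key for each argument. step_arm: Moves the arm, as the interface text tells. Its arguments: {"type":"object","properties":{"targets":{"type":"array"},"force":{"type":"number"}},"required":["targets"]}

```bash
ls; mkdir -p pics
cat > h.py <<'E'
import numpy as np, cv2
from scipy.spatial.transform import Rotation as R
from bench import ctrl
def cam(n):
    s=ctrl.get_state(); p=ctrl.camera_params(n); K=np.array(p["intrinsics"])
    if n=="wrist":
        T=np.eye(4);T[:3,:3]=R.from_rotvec(s["tool_rot"]).as_matrix();T[:3,3]=s["position"]
        M=T@np.array(p["hand_eye"])
    else:
        M=np.eye(4);M[:3,:3]=R.from_rotvec(np.ravel(p["rvec"])).as_matrix();M[:3,3]=np.ravel(p["tvec"]);M=np.linalg.inv(M)
    im,d=ctrl.get_image(n); return im,d,K,M
def ray(px,K,M):
    px=np.atleast_2d(px).astype(float); v=np.c_[px,np.ones(len(px))]@np.linalg.inv(K).T
    return M[:3,3],v@M[:3,:3].T
def plane(px,K,M,z):
    o,v=ray(px,K,M); return o+v*((z-o[2])/v[:,2])[:,None]
def cloud(d,K,M):
    o,v=ray(np.stack(np.meshgrid(np.arange(640),np.arange(480)),-1).reshape(-1,2),K,M)
    P=(o+v*d.reshape(-1,1)).reshape(480,640,3); P[d<=0]=np.nan; return P
E
python3 - <<'E'
from h import *
for n in("scene","top"):
    im,d,K,M=cam(n); cv2.imwrite(f"pics/{n}0.png",im[...,::-1]); np.savez(f"{n}0.npz",im=im,d=d,K=K,M=M)
    print(n,M[:3,3],M[:3,2],K[0,0],(d>0).mean())
print(ctrl.get_state(),ctrl.tcp_to_grasp)
E
```

```text
pics
scene [-0.16638832 -0.68521212  0.57319231] [ 0.60829204  0.6852594  -0.40050012] 442.7386092453274 0.9960970052083333
top [-2.49080626e-01  8.41158114e-04  1.62295294e+00] [ 0.44889272  0.02439033 -0.89325273] 622.2868089374593 0.9960026041666666
{'time': 0.1, 'joint_positions': array([-1.24990033,  0.32173928, -0.07005272,  1.45154565,  0.02261908,
        1.37079081, -0.05688558]), 'qd': array([ 0.00115958, -0.00177899,  0.00056555, -0.0045981 ,  0.0010605 ,
       -0.00181913, -0.00092388]), 'joint_torque': array([-3.64313719e-04, -4.92569125e+01, -4.05968595e-01, -3.13402033e+01,
       -6.43422268e-02,  3.93728376e-02,  8.14434293e-05]), 'position': array([0.19622795, 0.61916064, 0.22158055]), 'tool_rot': array([-4.79980754e-01, -3.10456825e+00,  2.65692376e-03]), 'ft_force': array([-0.40408681, -0.29946655,  0.25249733]), 'torque': array([ 0.0150347 ,  0.01168957, -0.01379014]), 'grip_force': 0.0, 'grip_width': 0.9991197881646057} -0.0187
```

View pics/scene0.png

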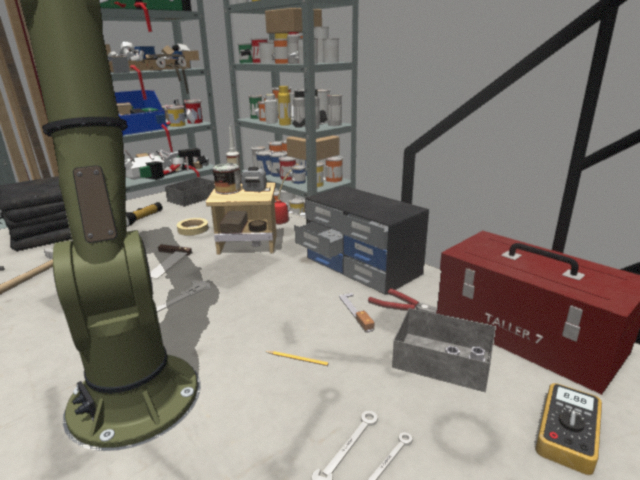

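View pics/top0.png

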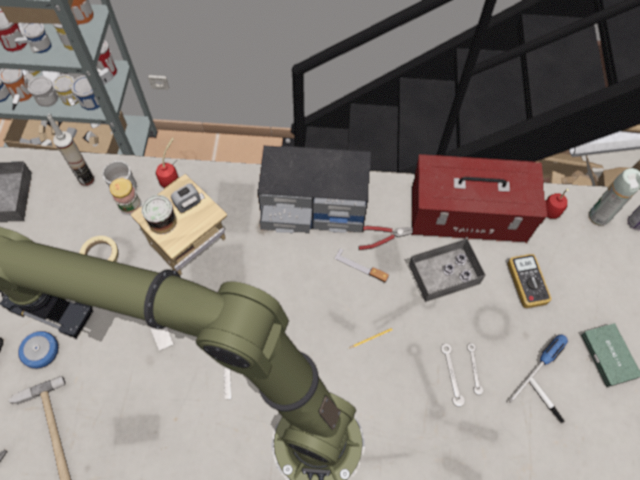

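Run:
```python
from h import *
for n in("top","scene"):
    f=np.load(n+"0.npz"); im,d,K,M=[f[k] for k in("im","d","K","M")]; P=cloud(d,K,M)
    np.set_printoptions(precision=4,suppress=True)
    hsv=cv2.cvtColor(im,cv2.COLOR_RGB2HSV)
    o=(hsv[...,0]<18)&(hsv[...,1]>130)&(hsv[...,2]>90)
    reg=np.zeros_like(o); 
    if n=="top": reg[255:295,355:400]=1
    else: reg[300:335,345:380]=1
    m=(o&reg).astype(np.uint8); ys,xs=np.nonzero(m); print(n,"block",len(xs),np.median(P[m>0],0),cv2.minAreaRect(np.c_[xs,ys].astype(np.float32)))
    X,Y,Z=P[...,0],P[...,1],P[...,2]
    def rect(mask,name):
        mask=cv2.morphologyEx(mask.astype(np.uint8),cv2.MORPH_OPEN,np.ones((2,2)))
        k,l,s,c=cv2.connectedComponentsWithStats(mask); 
        if k<2: return
        i=1+np.argmax(s[1:,4]); q=P[l==i]; r=cv2.minAreaRect(q[:,:2].astype(np.float32)); print(n,name,len(q),np.median(q[:,2]),r,cv2.boxPoints(r).tolist())
    rect((abs(Z-.181)<.008)&(Y>.1)&(Y<.5)&(X<.85)&(hsv[...,1]>60),"shelftop")
    rect((Z>.012)&(Z<.075)&(Y<-.12)&(Y>-.45)&(X>.35)&(X<.62)&(hsv[...,1]<60),"tray")
    rect((Z>.004)&(Z<.04)&(Y<-.0)&(Y>-.2)&(X>.35)&(X<.56),"rake")
    c=(im[180:265,190:300] if n=="scene" else im[170:290,110:240])
    c2=(im[280:340,330:400] if n=="scene" else im[235:300,325:400])
    a=cv2.resize(c[...,::-1],(395,560 if 0 else 300),interpolation=cv2.INTER_CUBIC);b=cv2.resize(c2[...,::-1],(395,300),interpolation=cv2.INTER_CUBIC)
    np.save(n+"c.npy",np.hstack([a,b]))
cv2.imwrite("pics/c.png",np.vstack([np.load("scenec.npy"),np.load("topc.npy")]))
```

```text
top block 19 [ 0.4549 -0.1359  0.0235] ((377.4000244140625, 276.7000427246094), (14.758047103881836, 0.8944268226623535), 26.56505012512207)
top shelftop 1835 nan ((0.5092532634735107, 0.3928132653236389), (0.1333056539297104, 0.18415895104408264), 47.89483642578125) [[0.3962478041648865, 0.4051012098789215], [0.5328781008720398, 0.28162381052970886], [0.622258722782135, 0.3805253207683563], [0.4856284260749817, 0.5040026903152466]]
top tray 1355 nan ((0.49942585825920105, -0.33340632915496826), (0.14627663791179657, 0.20421169698238373), 23.231761932373047) [[0.3919420540332794, -0.26842907071113586], [0.47249361872673035, -0.45608261227607727], [0.6069096326828003, -0.39838358759880066], [0.5263581275939941, -0.21073004603385925]]
top rake 192 0.021111723492472145 ((0.4686182141304016, -0.1392407864332199), (0.05888819321990013, 0.03788779303431511), 66.45304870605469) [[0.43948879837989807, -0.15866507589817047], [0.474221795797348, -0.1738012582063675], [0.49774762988090515, -0.11981649696826935], [0.4630146324634552, -0.10468031466007233]]
scene block 8 [ 0.4687 -0.1394  0.0248]
[... 321 characters left out ...]
636475], [1.6947295665740967, 1.5653218030929565], [1.560024380683899, 1.6865838766098022]]
scene tray 4849 nan ((0.5372321009635925, -0.30631062388420105), (0.2331337332725525, 0.16941078007221222), 23.351478576660156) [[0.3966384530067444, -0.2747470736503601], [0.46378785371780396, -0.43028151988983154], [0.6778257489204407, -0.337874174118042], [0.6106763482093811, -0.18233972787857056]]
scene rake 350 nan ((0.4953385293483734, -0.09571711719036102), (0.15979181230068207, 0.03658192232251167), 64.41460418701172) [[0.4443376064300537, -0.15987958014011383], [0.4773324131965637, -0.17567770183086395], [0.5463394522666931, -0.031554654240608215], [0.5133446455001831, -0.015756532549858093]]
```

View pics/c.png

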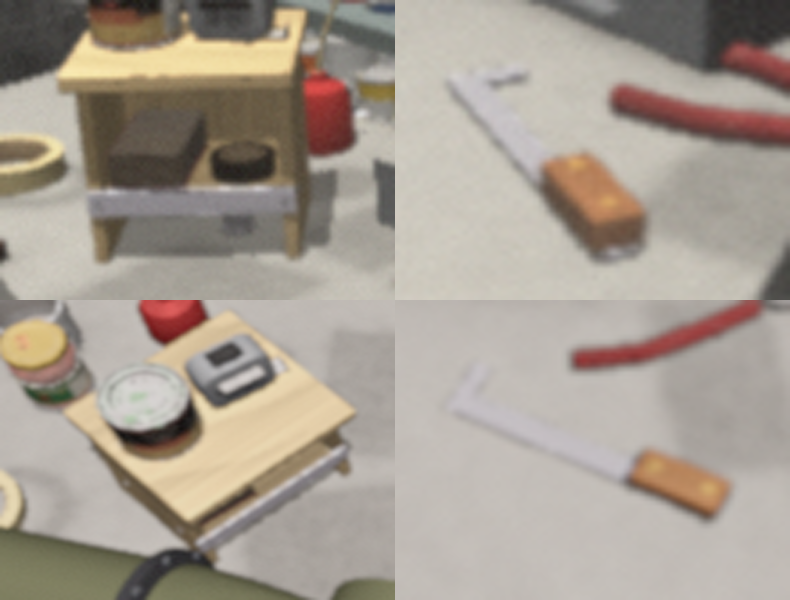

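Run:
```python
from h import *
np.set_printoptions(precision=1,suppress=True,linewidth=200)
f=np.load("scene0.npz"); im,d,K,M=[f[k] for k in("im","d","K","M")]; P=cloud(d,K,M)
a=np.array([.671,.742]);l=np.array([-.742,.671]);o=np.array([.486,.363])
S=np.stack([(P[...,:2]-o)@a,(P[...,:2]-o)@l,P[...,2]],-1)*1000
for r in range(236,252):
    print(r,' '.join("%d,%d,%d"%tuple(S[r,c]) if not np.isnan(S[r,c,0]) else '-' for c in range(248,266,1)))
# rail points
g=(abs(S[...,1])<100)&(abs(S[...,0])<12)&(S[...,2]>48)&(S[...,2]<68); q=S[g]; print(len(q),np.median(q,0)); A=np.polyfit(q[:,1],q[:,0],1);print("rail x=a*y+b",A*1000,q[:,1].min(),q[:,1].max())
```

```text
236 3,-15,59 1,-19,60 7,-20,57 1,-25,60 1,-27,59 0,-31,60 1,-33,59 1,-36,59 3,-39,58 2,-42,59 0,-46,59 3,-48,58 3,-51,58 2,-54,58 4,-57,58 2,-60,58 2,-63,58 -1,-67,60
237 -2,-16,58 1,-18,56 4,-21,55 1,-24,56 4,-27,55 0,-30,57 1,-33,56 2,-36,56 -1,-40,57 3,-42,55 2,-45,56 2,-48,55 -1,-52,57 3,-54,55 4,-57,54 4,-60,54 2,-63,55 1,-66,55
238 2,-15,53 3,-18,52 0,-21,54 -1,-24,54 -2,-28,55 4,-30,52 -1,-33,54 0,-36,53 1,-39,53 0,-42,53 3,-45,52 3,-48,52 5,-50,51 1,-54,52 1,-57,52 3,-60,51 1,-63,52 3,-66,51
239 1,-15,50 4,-17,49 5,-20,48 0,-24,50 3,-26,49 7,-29,47 1,-33,50 0,-36,51 6,-38,48 2,-41,49 -2,-45,51 0,-48,50 2,-51,49 -2,-54,51 1,-57,49 1,-60,49 3,-62,48 4,-65,48
240 -3,-15,49 2,-17,46 6,-20,44 0,-24,47 2,-26,46 4,-29,45 0,-33,47 2,-35,46 3,-38,45 3,-41,45 2,-44,46 -3,-48,48 0,-51,47 3,-53,45 5,-56,44 5,-59,44 6,-62,44 1,-65,45
241 103,2,0 103,0,0 98,-4,1 100,-7,0 69,-15,14 61,-20,17 58,-23,18 62,-26,16 63,-29,16 59,-33,18 60,-36,17 65,-38,15 75,-40,11 100,-40,0 102,-43,-1 100,-46,0 106,-49,-2 101,-53,0
242 91,0,1 92,-2,0 97,-4,-1 95,-8,0 67,-16,11 68,-19,11 57,-23,15 63,-26,13 57,-
[... 969 characters left out ...]
0,-20,-1 48,-23,-1 48,-26,0 46,-30,0 42,-33,1 43,-36,1 43,-40,0 44,-43,0 42,-46,1 40,-49,1 46,-52,0 43,-55,0 41,-59,1
249 35,-6,2 43,-8,-1 41,-11,0 41,-15,0 40,-18,0 41,-21,0 37,-25,0 41,-27,0 34,-31,2 38,-34,0 33,-38,2 34,-41,1 37,-43,0 37,-46,0 36,-50,0 33,-53,1 38,-56,0 33,-59,1
250 32,-6,0 33,-9,0 32,-13,0 27,-17,2 32,-19,0 31,-22,0 27,-26,2 27,-29,1 28,-32,1 29,-35,0 28,-38,1 31,-41,0 27,-44,1 30,-47,0 30,-50,0 33,-53,-1 24,-57,2 28,-60,0
251 20,-8,2 24,-11,0 23,-14,0 20,-18,2 25,-20,0 26,-23,-1 20,-27,1 20,-30,1 20,-33,1 20,-36,1 23,-39,0 24,-41,0 23,-45,0 21,-48,0 23,-51,0 25,-54,-1 20,-57,0 24,-60,0
359 [ 1.9 -3.3 58.1]
rail x=a*y+b [ -12.5 1745.6] -87.8183976303485 86.62440162721114
```

>>> step_arm:
  targets:
    - [0,0,4,0,0,0,1]
    - [0,0,4,0,0,0,1]
    - [1,-2,3,0,0,0,1]
    - [2,-3.5,0.5,0,0,0,1]
    - [2,-3.5,0,0,0,0,1]

```text
time: 0.52
position: [0.246, 0.5305, 0.3401]
tool_rot: [0.474, 3.105, 0.007]
ft_force: [1.8, -0.6, 0.2]
grip_width: 1.003
grip_force: 0.0
```

>>> step_arm:
  targets:
    - [2,-3.6,0,0,0,0,1]
    - [2,-3.6,0,0,0,0,1]
    - [2,-3.6,0,0,0,0,1]
    - [2,-3.6,0,0,0,0,1]
    - [2,-3.6,0,0,0,0,1]

```text
time: 0.93
position: [0.3468, 0.3475, 0.3372]
tool_rot: [-0.48, -3.104, 0.0]
ft_force: [0.8, 0.5, 0.3]
grip_width: 1.002
grip_force: 0.0
```

>>> step_arm:
  targets:
    - [1,-3.8,0,0,0,-7,1]
    - [1,-3.8,0,0,0,-7,1]
    - [1,-3.8,0,0,0,-7,1]
    - [1,-3.8,0,0,0,-7,1]
    - [1,-3.8,0,0,0,-7,1]

```text
time: 1.35
position: [0.3962, 0.1576, 0.3373]
tool_rot: [-1.4, -2.812, -0.0]
ft_force: [0.6, -0.5, 0.4]
grip_width: 1.0
grip_force: 0.0
```

>>> step_arm:
  targets:
    - [1,-3.8,0,0,0,-7,1]
    - [1,-3.8,0,0,0,-7,1]
    - [1,-3.8,0,0,0,-7,1]
    - [0.5,-3.8,0,0,0,-7,1]
    - [0.5,-3.8,-1,0,0,-7,1]

```text
time: 1.77
position: [0.437, -0.0323, 0.3288]
tool_rot: [2.18, 2.26, 0.004]
ft_force: [0.6, 0.0, -0.3]
grip_width: 1.003
grip_force: 0.0
```

>>> step_arm:
  targets:
    - [0,-3.8,-1,0,0,-7,1]
    - [0,-3.8,-1,0,0,-7,1]
    - [0,-3.8,-1,0,0,-7,1]
    - [0,-3.8,-1,0,0,-7,1]
    - [0,-2,-3,0,0,0,1]

```text
time: 2.18
position: [0.4371, -0.2082, 0.2601]
tool_rot: [2.662, 1.657, 0.007]
ft_force: [0.7, -0.5, 1.2]
grip_width: 1.0
grip_force: 0.0
```

```bash
cat > rk.py <<'E'
from h import *
import sys
np.set_printoptions(precision=4,suppress=True)
im,d,K,M=cam("wrist"); cv2.imwrite(f"pics/{sys.argv[1]}.png",im[...,::-1])
print(M[:3,3],M[:3,2])
hsv=cv2.cvtColor(im,cv2.COLOR_RGB2HSV)
P=cloud(d,K,M); m=((hsv[...,0]<18)&(hsv[...,1]>120)&(hsv[...,2]>90)).astype(np.uint8)
m=cv2.morphologyEx(m,cv2.MORPH_OPEN,np.ones((3,3)))
k,l,s,c=cv2.connectedComponentsWithStats(m)
for i in range(1,k):
    if s[i,4]>150:
        q=P[l==i];q=q[~np.isnan(q[:,0])];print(s[i],np.median(q,0),np.percentile(q[:,2],[5,95]))
        t=q[q[:,2]>np.percentile(q[:,2],90)-.006]; print(cv2.minAreaRect((t[:,:2]*1000).astype(np.float32)))
np.savez("w.npz",im=im,d=d,K=K,M=M)
E
python3 rk.py w1
```

```text
[ 0.4677 -0.1445  0.4227] [-0.1071 -0.2337 -0.9664]
[  529   116   111   153 12376] [ 0.641  -0.2714  0.166 ] [0.1648 0.1673]
((645.0031127929688, -285.8090515136719), (116.84651947021484, 85.29835510253906), 89.14857482910156)
[305 120  21  45 795] [ 0.4667 -0.1383  0.0242] [0.023  0.0257]
((466.53021240234375, -138.64097595214844), (49.503990173339844, 21.779321670532227), 66.42821502685547)
```

View pics/w1.png

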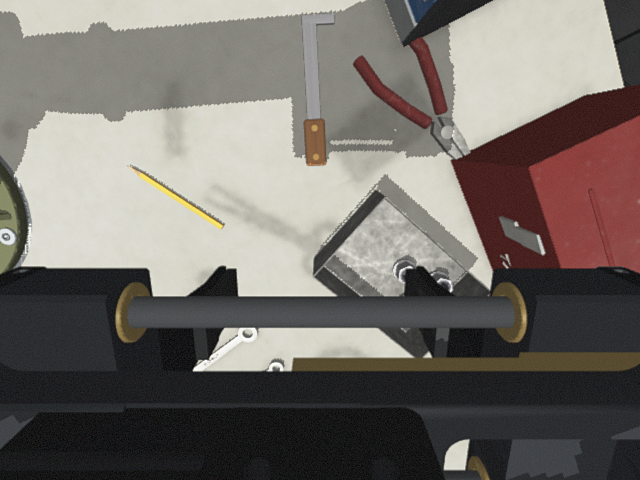

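Run:
```python
from h import *
np.set_printoptions(precision=4,suppress=True)
f=np.load("w.npz"); im,d,K,M=[f[k] for k in("im","d","K","M")];P=cloud(d,K,M)
a=plane([[309.5,25],[315,115],[316,142]],K,M,.005)
print(a,np.degrees(np.arctan2(*(a[0]-a[1])[1::-1])),P[60,360],P[100,314],P[60,311])
print("block",plane([316,142],K,M,.024), "toe corners",plane([[303,14],[334,14],[334,23]],K,M,.005))
m=((P[...,2]>.055)&(P[...,2]<.075)&(P[...,0]<.62)&(P[...,1]<-.15)).astype(np.uint8)
q=P[m>0]; r=cv2.minAreaRect((q[:,:2]*1000).astype(np.float32)); print(len(q),r,cv2.boxPoints(r))
f=np.load("top0.npz"); im,d,K,M=[f[k] for k in("im","d","K","M")];P=cloud(d,K,M)
m=((P[...,2]>.05)&(P[...,2]<.08)&(P[...,0]<.62)&(P[...,0]>.35)&(P[...,1]<-.15)&(P[...,1]>-.48)).astype(np.uint8)
k,l,s,c=cv2.connectedComponentsWithStats(m);i=1+np.argmax(s[1:,4]);q=P[l==i]
r=cv2.minAreaRect((q[:,:2]*1000).astype(np.float32)); print(len(q),r,cv2.boxPoints(r))
m=((P[...,2]>.015)&(P[...,2]<.045)&(np.hypot(P[...,0]-.5,P[...,1]+.333)<.07));q=P[m];print("nuts",len(q),q[:,:].mean(0));
m=((P[...,2]>.015)&(P[...,2]<.11)&(P[...,0]<.6)&(P[...,0]>.35)&(P[...,1]>.03)&(P[...,1]<.24));q=P[m];print("drawer xmin",len(q),q.min(0))
```

```text
[[ 0.5168 -0.0239  0.005 ]
 [ 0.4804 -0.1106  0.005 ]
 [ 0.4678 -0.1386  0.005 ]] 67.24493591764387 [ 0.5503 -0.082   0.015 ] [ 0.4866 -0.0955  0.0063] [ 0.5024 -0.0561  0.0056]
block [[ 0.4678 -0.1388  0.024 ]] toe corners [[ 0.5152 -0.0112  0.005 ]
 [ 0.5457 -0.0262  0.005 ]
 [ 0.5419 -0.034   0.005 ]]
1944 ((532.168701171875, -304.5831298828125), (219.82687377929688, 171.82467651367188), 23.1651611328125) [[ 397.3206 -268.8356]
 [ 464.9135 -426.8068]
 [ 667.0168 -340.3307]
 [ 599.4239 -182.3594]]
462 ((485.2931823730469, -324.3127746582031), (126.78765106201172, 177.6513214111328), 23.163402557373047) [[ 392.0697 -267.5839]
 [ 461.9497 -430.9142]
 [ 578.5166 -381.0417]
 [ 508.6367 -217.7114]]
nuts 323 [ 0.5189 -0.3445  0.0268]
drawer xmin 817 [0.539  0.0311 0.0151]
```

>>> step_arm:
  targets:
    - [0.7,1.7,-3.2,0,0,2.7,1]
    - [0.7,1.7,-3.2,6.2,-2.7,0,1]
    - [0.7,1.7,-3.2,6.2,-2.7,0,1]
    - [0.7,1.7,-3.2,6.2,-2.7,0,1]
    - [0.8,1.6,-3.2,6.2,-2.7,0,1]

```text
time: 2.65
position: [0.4706, -0.1198, 0.103]
tool_rot: [-2.367, -1.573, -0.553]
ft_force: [-1.2, 2.1, -0.7]
grip_width: 1.001
grip_force: 0.0
```

>>> step_arm:
  targets:
    - [0,0,0,0,0,0,0.75]
    - [0,0,0,0,0,0,0.75]
    - [0,0,0,0,0,0,0.75]
    - [0,0,0,0,0,0,0.75]
    - [0,0,0,0,0,0,0.75]

```text
time: 3.07
position: [0.472, -0.1204, 0.1064]
tool_rot: [-2.368, -1.58, -0.548]
ft_force: [0.7, 0.4, -0.2]
grip_width: 0.767
grip_force: 0.0
```

```bash
python3 rk.py w2
python3 - <<'E'
from h import *
np.set_printoptions(precision=4,suppress=True)
s=ctrl.get_state(); print(s["position"],R.from_rotvec(s["tool_rot"]).as_matrix(),s["joint_positions"])
E
```

```text
[ 0.4689 -0.1265  0.2833] [ 0.0788  0.1719 -0.982 ]
[ 453  190   54   78 1245] [ 0.6144 -0.126   0.0143] [0.0107 0.0159]
((615.4340209960938, -125.02300262451172), (14.853066444396973, 71.16727447509766), 1.0256069898605347)
[381 207  45  49 699] [ 0.5528 -0.0982  0.0145] [0.0116 0.016 ]
((553.8748779296875, -102.89423370361328), (12.698196411132812, 49.82835006713867), 13.382823944091797)
[435 256  21  27 209] [ 0.5714 -0.1429  0.0147] [0.013  0.0161]
((571.8495483398438, -143.28369140625), (8.761202812194824, 25.080041885375977), 13.693467140197754)
[308 283  29  13 326] [ 0.4753 -0.1195  0.0243] [0.023  0.0257]
((474.6217346191406, -119.76818084716797), (9.154415130615234, 21.51296615600586), 67.34784698486328)
[307 329  30  23 601] [ 0.4599 -0.1543  0.0243] [0.0229 0.0255]
((459.8088684082031, -154.19956970214844), (16.02739143371582, 21.78754997253418), 67.39913940429688)
[ 0.4718 -0.1203  0.1061] [[ 0.3446  0.9227  0.1731]
 [ 0.8316 -0.3856  0.3997]
 [ 0.4356  0.0062 -0.9001]] [-0.2741  0.1451  0.8591  2.0461 -0.6087  1.1643  0.4833]
```

View pics/w2.png

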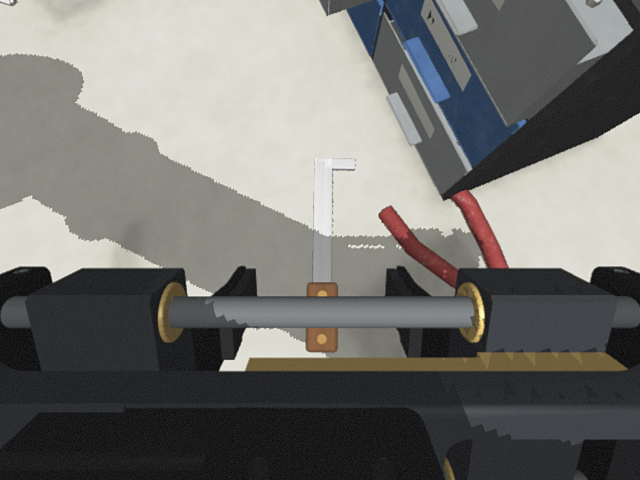

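>>> step_arm:
  targets:
    - [0.1,-0.4,-2,0,0,0,0.75]
    - [0,0,-2,0,0,0,0.75]
    - [0,0,-2,0,0,0,0.75]
    - [0,0,-2,0,0,0,0.75]
    - [0,0,0,0,0,0,0.75]

```text
time: 3.53
position: [0.4698, -0.123, 0.0217]
tool_rot: [-2.366, -1.575, -0.539]
ft_force: [-1.0, 0.7, -0.7]
grip_width: 0.753
grip_force: 0.0
```

>>> step_arm:
  targets:
    - [0,0,-0.5,0,0,0,0.75]
    - [0,0,-0.4,0,0,0,0.75]
    - [0,0,-0.3,0,0,0,0.75]
    - [0,0,0,0,0,0,0.75]
    - [0,0,0,0,0,0,0.75]

```text
time: 3.95
position: [0.4717, -0.1245, 0.0122]
tool_rot: [-2.368, -1.575, -0.544]
ft_force: [-0.2, -0.3, 0.3]
grip_width: 0.752
grip_force: 0.0
```

>>> step_arm:
  targets:
    - [0,0,-0.3,0,0,0,0.75]
    - [0,0,-0.2,0,0,0,0.75]
    - [0,0,0,0,0,0,0.75]
    - [0,0,0,0,0,0,0]
    - [0,0,0,0,0,0,0]
  force: 60

```text
time: 4.37
position: [0.4712, -0.1245, 0.0065]
tool_rot: [-2.369, -1.574, -0.543]
ft_force: [0.0, 0.5, 0.0]
grip_width: 0.669
grip_force: 0.0
```

>>> step_arm:
  targets:
    - [0,0,0,0,0,0,0]
    - [0,0,0,0,0,0,0]
    - [0,0,0,0,0,0,0]
    - [0,0,0,0,0,0,0]
    - [0,0,0,0,0,0,0]

```text
time: 4.78
position: [0.4713, -0.1244, 0.0066]
tool_rot: [-2.368, -1.575, -0.543]
ft_force: [-0.6, -0.3, -0.9]
grip_width: 0.304
grip_force: 0.0
```

>>> step_arm:
  targets:
    - [0,0,0,0,0,0,0]
    - [0,0,0,0,0,0,0]
    - [0,0,0,0,0,0,0]
    - [0,0,0.5,0,0,0,0]
    - [0,0,1,0,0,0,0]

```text
time: 5.2
position: [0.47, -0.1241, 0.0208]
tool_rot: [-2.368, -1.573, -0.539]
ft_force: [0.2, 0.3, -0.9]
grip_width: 0.267
grip_force: 59.9
```

>>> step_arm:
  targets:
    - [0,0,3,0,0,0,0]
    - [0,0,4,0,0,0,0]
    - [0,0,4,0,0,0,0]
    - [0,0,4,0,0,0,0]
    - [0,0,4,0,0,0,0]

```text
time: 5.62
position: [0.4703, -0.1249, 0.2139]
tool_rot: [-2.37, -1.573, -0.543]
ft_force: [1.8, 0.1, -1.1]
grip_width: 0.271
grip_force: 59.9
```

>>> step_arm:
  targets:
    - [-0.9,3.6,1,0,0,0,0]
    - [-0.9,3.6,0,0,0,0,0]
    - [-0.9,3.6,0,0,0,0,0]
    - [-0.9,3.6,0,0,0,0,0]
    - [-0.9,3.6,0,0,0,0,0]

```text
time: 6.03
position: [0.4252, 0.0579, 0.2222]
tool_rot: [-2.366, -1.576, -0.543]
ft_force: [-2.1, 1.2, 0.9]
grip_width: 0.269
grip_force: 59.9
```

>>> step_arm:
  targets:
    - [-1,3.6,0,0,0,0,0]
    - [-1,3.6,0,0,0,0,0]
    - [-1,3.6,0,0,0,0,0]
    - [-1,3.6,0,0,0,0,0]
    - [-1,3.6,0,0,0,0,0]

```text
time: 6.45
position: [0.4097, 0.1924, 0.2193]
tool_rot: [-2.371, -1.566, -0.531]
ft_force: [1.0, 0.8, -1.4]
grip_width: 0.273
grip_force: 59.9
```

```bash
cat > st.py <<'E'
from h import *
np.set_printoptions(precision=4,suppress=True)
def st():
    s=ctrl.get_state(); Rm=R.from_rotvec(s["tool_rot"]).as_matrix(); p=s["position"]
    y=Rm[:,1]; yaw=(np.degrees(np.arctan2(y[1],y[0]))+90)%180
    th=np.radians(48.3);a=np.array([np.cos(th),np.sin(th)]);l=np.array([-a[1],a[0]]);e=p[:2]-[.486,.363]
    print("t",s["time"],"pos",p,"yaw",yaw,"lean",np.degrees(np.arccos(-Rm[2,2])),"ytilt",y[2],"shelf",e@a*1000,e@l*1000,"q",s["joint_positions"],"F",s["ft_force"],s["grip_width"])
    return p,a,l
if __name__=="__main__": st()
E
python3 st.py
```

```text
t 6.45 pos [0.4097 0.1924 0.2193] yaw 66.96873759090553 lean 25.540432782375404 ytilt -0.007434856811285279 shelf -178.14478635154936 -56.476604285484584 q [-0.0075 -0.3018 -0.1618  2.1547 -0.4823  1.0873 -0.3865] F [ 0.9922  0.7927 -1.4232] 0.27288265575791393
```

>>> step_arm:
  targets:
    - [0.5,-0.5,-2,0,0,0,0]
    - [0,0,-3,0,0,0,0]
    - [0,0,-3,0,0,0,0]
    - [0,0,-3,0,0,0,0]
    - [0,0,-3,0,0,0,0]

```text
time: 6.87
position: [0.4128, 0.1909, 0.0792]
tool_rot: [-2.359, -1.579, -0.532]
ft_force: [-0.3, 1.0, -1.7]
grip_width: 0.27
grip_force: 59.9
```

```bash
python3 st.py
```

```text
t 6.8667 pos [0.4128 0.1909 0.0792] yaw 67.69962217097643 lean 25.68072968079561 ytilt -0.006754559404945404 shelf -177.2105962153045 -59.81855709168911 q [-0.0463 -0.1217 -0.1396  2.3217 -0.5772  0.7763 -0.1931] F [-0.255   0.9977 -1.6628] 0.26953207851000227
```

>>> step_arm:
  targets:
    - [-0.8,1.7,-1,0,0,-6.5,0]
    - [-0.8,1.7,-1,0,0,-6.5,0]
    - [-0.8,1.7,-1,0,0,-6.3,0]
    - [-0.8,1.7,-1,0,0,0,0]
    - [-0.8,1.7,0,0,0,0,0]

```text
time: 7.28
position: [0.3729, 0.2709, 0.0409]
tool_rot: [-2.616, -1.225, -0.583]
ft_force: [0.0, 0.9, -1.6]
grip_width: 0.273
grip_force: 59.9
```

```bash
python3 st.py
```

```text
t 7.2833 pos [0.3729 0.2709 0.0409] yaw 50.31099410008861 lean 25.37614723825443 ytilt -0.008934739384505952 shelf -143.9440276750832 23.167594852044928 q [-0.1034 -0.1605 -0.4476  2.4368 -0.4787  0.4722 -0.868 ] F [ 0.0128  0.9499 -1.6217] 0.2727788656155081
```

>>> step_arm:
  targets:
    - [0.4,0.6,-0.8,0,0,-2,0]
    - [0,0,-0.7,0,0,0,0]
    - [0,0,-0.5,0,0,0,0]
    - [0,0,0,0,0,0,0]
    - [0,0,0,0,0,0,0]

```text
time: 7.7
position: [0.3793, 0.276, 0.0219]
tool_rot: [-2.642, -1.179, -0.592]
ft_force: [0.3, -0.1, -1.7]
grip_width: 0.267
grip_force: 59.9
```

```bash
python3 st.py
python3 - <<'E'
from h import *
im,d,K,M=cam("wrist"); cv2.imwrite("pics/w3.png",im[...,::-1]);np.savez("w.npz",im=im,d=d,K=K,M=M)
E
```

```text
t 7.7 pos [0.3793 0.276  0.0219] yaw 48.203578535065795 lean 25.486410586403284 ytilt -0.008777508712923848 shelf -135.9342285967908 21.787646044851144 q [-0.0834 -0.0996 -0.4952  2.439  -0.4397  0.3923 -0.9441] F [ 0.2527 -0.1306 -1.7247] 0.26680274567583784
```

View pics/w3.png

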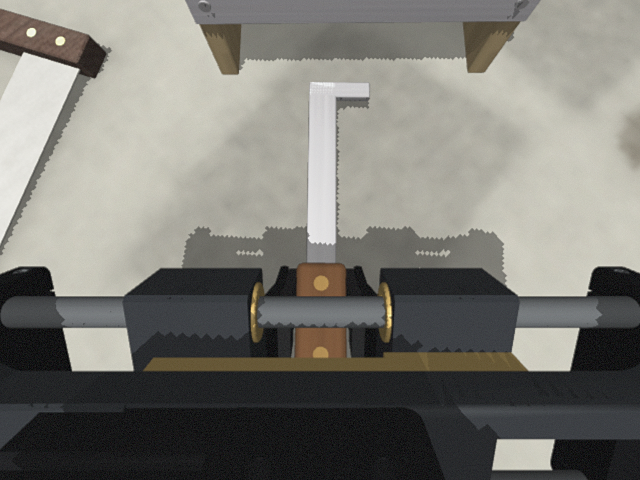

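Run:
```python
from st import *
p,a,l=st()
f=np.load("w.npz"); im,d,K,M=[f[k] for k in("im","d","K","M")];P=cloud(d,K,M)
S=np.stack([(P[...,:2]-[.486,.363])@a,(P[...,:2]-[.486,.363])@l,P[...,2]],-1)*1000
np.set_printoptions(precision=1,suppress=True)
for n,(c,r) in dict(stripfar=(322,90),strip2=(322,150),strip3=(322,215),toeend=(367,90),toeinner=(350,97),edgeL=(310,90),edgeL2=(308,200),farL=(313,83),cheekL=(231,60),cheekLfoot=(238,72),cheekR=(476,60),cheekRfoot=(468,71),railL=(203,21),railR=(526,21),railm=(360,15)).items():
    print(n,np.nanmedian(S[r-1:r+2,c-1:c+2].reshape(-1,3),0))
```

```text
t 7.75 pos [0.3797 0.2762 0.0223] yaw 48.196810828881844 lean 25.53369506430576 ytilt -0.008334792055391949 shelf -135.5219878173109 21.638171019377086 q [-0.0834 -0.1    -0.4952  2.4385 -0.4396  0.3921 -0.9444] F [-0.4936  0.064  -0.7312] 0.27371006533778447
stripfar [-20.1  20.4  19.6]
strip2 [-58.5  20.5  20. ]
strip3 [-96.8  20.6  20.5]
toeend [-20.7  -6.2  19.7]
toeinner [-24.5   3.9  19.1]
edgeL [-20.7  27.5  19.8]
edgeL2 [-88.4  28.3  20.7]
farL [-16.   25.8  19.9]
cheekL [ 4.1 77.  14.9]
cheekLfoot [ 5.  75.9  2.1]
cheekR [  4.3 -75.8  13.1]
cheekRfoot [  4.4 -75.1   2.3]
railL [ 1.1 82.4 48. ]
railR [  43.9 -118.7    0.6]
railm [ 0.9  0.7 50.9]
```

>>> step_arm:
  targets:
    - [-0.3,0.3,-0.6,0,0,0,0]
    - [-0.3,0.3,-0.6,0,0,0,0]
    - [0,0,0,0,0,0,0]
    - [0.86,0.97,0,0,0,0,0]
    - [0.86,0.97,0,0,0,0,0]

```text
time: 8.17
position: [0.3914, 0.3015, 0.0106]
tool_rot: [-2.643, -1.179, -0.595]
ft_force: [0.1, -0.4, -0.6]
grip_width: 0.274
grip_force: 59.9
```

>>> step_arm:
  targets:
    - [0.86,0.97,0,0,0,0,0]
    - [0.86,0.97,0,0,0,0,0]
    - [0.86,0.97,0,0,0,0,0]
    - [0,0,0,0,0,0,0]
    - [0,0,0,0,0,0,0]

```text
time: 8.58
position: [0.4168, 0.3313, 0.0106]
tool_rot: [-2.641, -1.18, -0.594]
ft_force: [-0.4, -1.3, -1.8]
grip_width: 0.268
grip_force: 59.9
```

```bash
python3 st.py
python3 - <<'E'
from h import *
im,d,K,M=cam("scene"); np.savez("s1.npz",im=im,d=d,K=K,M=M)
im2,*_=cam("wrist")
a=cv2.resize(im[170:270,180:310,::-1],(780,600),interpolation=cv2.INTER_CUBIC)
cv2.imwrite("pics/s1.png",a)
E
```

```text
t 8.5833 pos [0.4168 0.3313 0.0106] yaw 48.26707202619313 lean 25.545024124248926 ytilt -0.008196455016875104 shelf -69.68817931673343 30.622448027091817 q [-0.051   0.0848 -0.6187  2.3135 -0.1188  0.3237 -1.283 ] F [-0.3616 -1.337  -1.7948] 0.26803686113590214
```

View pics/s1.png

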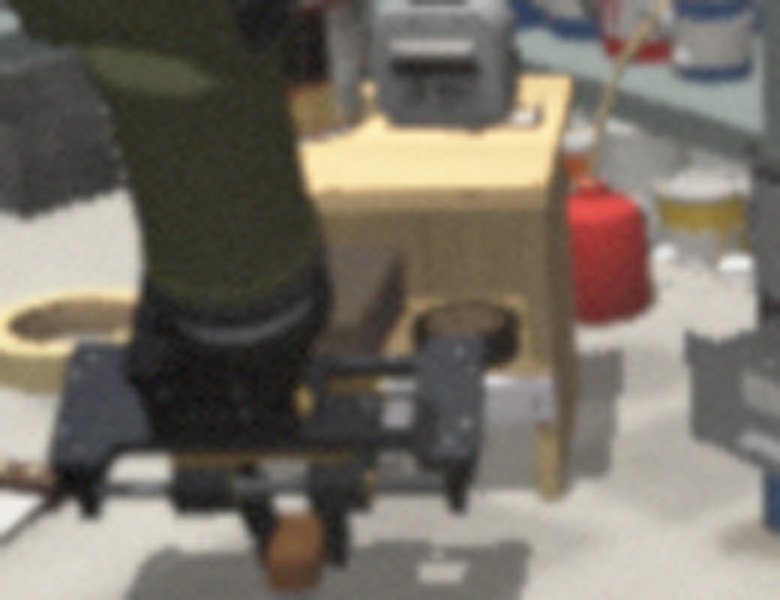

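>>> step_arm:
  targets:
    - [0.68,0.76,0,0,0,0,0]
    - [0.68,0.76,0,0,0,0,0]
    - [0.68,0.76,0,0,0,0,0]
    - [0.68,0.76,0,0,0,0,0]
    - [0.68,0.76,0,0,0,0,0]

```text
time: 9.1
position: [0.4503, 0.3686, 0.0102]
tool_rot: [-2.643, -1.18, -0.593]
ft_force: [-0.7, 0.6, -0.9]
grip_width: 0.272
grip_force: 59.9
```

>>> step_arm:
  targets:
    - [0,0,0,0,0,0,0]
    - [0,0,0,0,0,0,0]
    - [0.37,-0.33,0,0,0,0,0]
    - [0.37,-0.33,0,0,0,0,0]
    - [0.37,-0.33,0,0,0,0,0]

```text
time: 9.52
position: [0.4616, 0.3585, 0.0103]
tool_rot: [-2.642, -1.18, -0.594]
ft_force: [0.3, 0.2, -1.8]
grip_width: 0.273
grip_force: 59.9
```

```bash
python3 st.py
```

```text
t 9.5167 pos [0.4616 0.3585 0.0103] yaw 48.247534872714816 lean 25.52512247177643 ytilt -0.0076876909079017786 shelf -19.588539046806083 15.205252025872275 q [-0.1127  0.1957 -0.5628  2.1996  0.0364  0.3393 -1.4059] F [ 0.3058  0.1976 -1.8383] 0.27294902926623443
```

>>> step_arm:
  targets:
    - [0.37,-0.33,-0.1,0,0,0,0]
    - [0.37,-0.33,0,0,0,0,0]
    - [0.37,-0.33,0,0,0,0,0]
    - [0.3,-0.27,0,0,0,0,0]
    - [0.3,-0.27,0,0,0,0,0]

```text
time: 9.93
position: [0.4789, 0.3441, 0.0094]
tool_rot: [-2.641, -1.181, -0.594]
ft_force: [-1.4, 0.0, -1.4]
grip_width: 0.268
grip_force: 59.9
```

>>> step_arm:
  targets:
    - [0,0,0,0,0,0,0]
    - [-0.3,-0.34,0,0,0,0,0]
    - [-0.4,-0.45,0,0,0,0,0]
    - [-0.4,-0.45,0,0,0,0,0]
    - [-0.4,-0.45,0,0,0,0,0]

```text
time: 10.35
position: [0.4631, 0.3274, 0.0096]
tool_rot: [-2.64, -1.182, -0.595]
ft_force: [0.5, 0.2, -1.5]
grip_width: 0.268
grip_force: 59.9
```

```bash
python3 st.py
```

```text
t 10.35 pos [0.4631 0.3274 0.0096] yaw 48.31771414357071 lean 25.588308786305586 ytilt -0.007671330718639152 shelf -41.83677230334161 -6.626977790992615 q [ 0.0056  0.1715 -0.6146  2.2329 -0.0624  0.3378 -1.2553] F [ 0.4536  0.1783 -1.538 ] 0.2675542434622901
```

>>> step_arm:
  targets:
    - [-0.43,-0.49,0,0,0,0,0]
    - [-0.43,-0.49,0,0,0,0,0]
    - [-0.43,-0.49,0,0,0,0,0]
    - [-0.43,-0.49,0,0,0,0,0]
    - [-0.43,-0.49,0,0,0,0,0]

```text
time: 10.77
position: [0.4417, 0.3024, 0.0095]
tool_rot: [-2.641, -1.181, -0.595]
ft_force: [0.3, 1.0, -1.1]
grip_width: 0.273
grip_force: 59.9
```

>>> step_arm:
  targets:
    - [-0.43,-0.49,0,0,0,0,0]
    - [-0.43,-0.49,0,0,0,0,0]
    - [-0.43,-0.49,0,0,0,0,0]
    - [-0.43,-0.49,0,0,0,0,0]
    - [-0.43,-0.49,0,0,0,0,0]

```text
time: 11.18
position: [0.4202, 0.2779, 0.0095]
tool_rot: [-2.641, -1.181, -0.595]
ft_force: [0.5, 1.6, -1.8]
grip_width: 0.272
grip_force: 59.9
```

>>> step_arm:
  targets:
    - [-0.43,-0.49,0,0,0,0,0]
    - [-0.43,-0.49,0,0,0,0,0]
    - [-0.43,-0.49,0,0,0,0,0]
    - [0,0,0,0,0,0,0]
    - [0,0,0,0,0,0,0]

```text
time: 11.6
position: [0.4073, 0.2631, 0.0092]
tool_rot: [-2.642, -1.18, -0.594]
ft_force: [-0.8, 0.5, -0.9]
grip_width: 0.273
grip_force: 59.9
```

```bash
python3 st.py
python3 - <<'E'
from h import *
im,d,K,M=cam("wrist"); cv2.imwrite("pics/w4.png",im[...,::-1]);np.savez("w.npz",im=im,d=d,K=K,M=M)
E
```

```text
t 11.6 pos [0.4073 0.2631 0.0092] yaw 48.2402909598143 lean 25.523263415370106 ytilt -0.007475109830147236 shelf -126.93438587465197 -7.743874463146678 q [ 0.1965 -0.0139 -0.7025  2.402  -0.4569  0.3627 -0.8413] F [-0.7959  0.4953 -0.9082] 0.27289275821030834
```

View pics/w4.png

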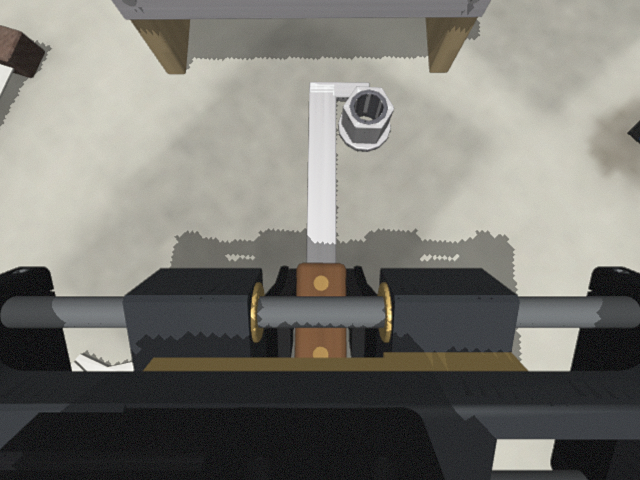

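>>> step_arm:
  targets:
    - [-0.4,-0.45,0,0,0,0,0]
    - [-0.4,-0.45,0,0,0,0,0]
    - [-0.4,-0.45,0,0,0,0,0]
    - [0,0,0,0,0,0,0]
    - [0,0,0,0,0,0,0]

```text
time: 12.07
position: [0.3958, 0.2503, 0.0094]
tool_rot: [-2.641, -1.181, -0.594]
ft_force: [0.6, 1.2, -0.4]
grip_width: 0.272
grip_force: 59.9
```

>>> step_arm:
  targets:
    - [0.2,0.2,0,0,0,0,0]
    - [-0.3,0.5,0,0,0,0,0]
    - [0,0,1.5,0,0,0,0]
    - [0,0,2,0,0,0,0]
    - [0,0,2,0,0,0,0]

```text
time: 12.48
position: [0.3942, 0.2578, 0.0646]
tool_rot: [-2.64, -1.181, -0.591]
ft_force: [1.1, 0.2, -2.1]
grip_width: 0.269
grip_force: 59.9
```

```bash
python3 st.py
python3 - <<'E'
from st import *
np.set_printoptions(precision=4,suppress=True)
im,d,K,M=cam("wrist"); cv2.imwrite("pics/w5.png",im[...,::-1]);P=cloud(d,K,M)
th=np.radians(48.3);a=np.array([np.cos(th),np.sin(th)]);l=np.array([-a[1],a[0]])
S=np.stack([(P[...,:2]-[.486,.363])@a,(P[...,:2]-[.486,.363])@l,P[...,2]],-1)*1000
m=(S[...,2]>18)&(S[...,2]<29)&(S[...,0]<-10)&(S[...,0]>-110)&(abs(S[...,1])<90)
k,lb,s,c=cv2.connectedComponentsWithStats(m.astype(np.uint8))
for i in range(1,k):
    if s[i,4]>60: q=P[lb==i]; print(s[i],np.median(S[lb==i],0),(q.min(0)+q.max(0))/2,q.max(0)-q.min(0))
E
```

```text
t 12.4833 pos [0.3942 0.2578 0.0646] yaw 48.328861856081545 lean 25.486079001167376 ytilt -0.009549718314865369 shelf -139.6482093080235 -1.4137206944063312 q [ 0.2124 -0.2033 -0.6767  2.3888 -0.5636  0.5605 -0.7811] F [ 1.1191  0.2249 -2.1162] 0.26916862987492146
[347 141  40  36 801] [-49.938  -33.1184  23.6881] [0.4777 0.3039 0.0222] [0.0262 0.0263 0.0083]
```

>>> step_arm:
  targets:
    - [0,-2.6,0.5,0,0,0,0]
    - [0.4,-2.6,0,0,0,6.4,0]
    - [0.4,-2.6,0,0,0,6.4,0]
    - [0.5,-2.6,0,0,0,6.4,0]
    - [0.5,-2.6,0,0,0,0,0]

```text
time: 12.95
position: [0.4132, 0.1365, 0.0695]
tool_rot: [-2.405, -1.528, -0.537]
ft_force: [1.0, 0.9, -1.4]
grip_width: 0.278
grip_force: 59.9
```

>>> step_arm:
  targets:
    - [0.5,-2.6,0,0,0,0,0]
    - [0.5,-2.6,0,0,0,0,0]
    - [0.5,-2.6,0,0,0,0,0]
    - [0.4,-2.6,-1,0,0,0,0]
    - [0.4,-2.4,-1.5,0,0,0,0]

```text
time: 13.37
position: [0.4365, 0.0077, 0.0448]
tool_rot: [-2.41, -1.525, -0.539]
ft_force: [-0.4, 0.3, -0.7]
grip_width: 0.27
grip_force: 59.9
```

>>> step_arm:
  targets:
    - [0,0,-1,0,0,0,0]
    - [0,0,-1,0,0,0,0]
    - [0,0,-0.8,0,0,0,0]
    - [0,0,0,0,0,0,0]
    - [0,0,0,0,0,0,0]

```text
time: 13.78
position: [0.4337, 0.0115, 0.0159]
tool_rot: [-2.405, -1.525, -0.534]
ft_force: [0.2, 0.1, -0.9]
grip_width: 0.273
grip_force: 59.9
```

```bash
python3 st.py
```

```text
t 13.7833 pos [0.4337 0.0115 0.0159] yaw 64.87588049890044 lean 25.41184356890085 ytilt -0.00979241296057154 shelf -297.2294232854246 -194.77310846856642 q [ 0.4087  0.076  -0.1331  2.2919 -0.6129  0.8076  0.2735] F [ 0.2015  0.0534 -0.8621] 0.2732511817792747
```

>>> step_arm:
  targets:
    - [0,0,-0.5,0,0,0,0]
    - [0,0,-0.3,0,0,0,0]
    - [0,0,-0.1,0,0,0,0]
    - [0,0,0,0,0,0,0.8]
    - [0,0,0,0,0,0,0.8]

```text
time: 14.2
position: [0.4347, 0.0103, 0.0078]
tool_rot: [-2.407, -1.524, -0.537]
ft_force: [-0.8, -0.2, 0.5]
grip_width: 0.351
grip_force: 0.0
```

>>> step_arm:
  targets:
    - [0,0,0,0,0,0,0.8]
    - [0,0,0,0,0,0,0.8]
    - [0,0,0,0,0,0,0.8]
    - [0,0,0,0,0,0,0.8]
    - [0,0,0,0,0,0,0.8]

```text
time: 14.62
position: [0.4344, 0.0102, 0.0075]
tool_rot: [-2.407, -1.523, -0.536]
ft_force: [0.6, -0.2, 0.3]
grip_width: 0.714
grip_force: 0.0
```

>>> step_arm:
  targets:
    - [0,0,2,0,0,0,0.8]
    - [0,0,3,0,0,0,0.8]
    - [0,0,3,0,0,0,0.8]
    - [0,0,3,0,0,0,0.8]
    - [0,0,0,0,0,0,0.8]

```text
time: 15.03
position: [0.4382, 0.0094, 0.1231]
tool_rot: [-2.41, -1.528, -0.547]
ft_force: [1.8, 1.0, 0.8]
grip_width: 0.797
grip_force: 0.0
```

```bash
python3 st.py; python3 rk.py w6
```

```text
t 15.0333 pos [0.4382 0.0094 0.1231] yaw 64.72601898561076 lean 25.529396451728253 ytilt 0.0017113087199705501 shelf -295.8418529452562 -199.53149927210671 q [ 0.4132 -0.1042 -0.1264  2.2031 -0.5338  1.0347  0.1222] F [1.7755 1.0361 0.8256] 0.796954183970058
[0.4359 0.0038 0.3001] [ 0.0802  0.1659 -0.9829]
[303 280  27  16 364] [0.4379 0.0139 0.0244] [0.0231 0.0255]
((436.67156982421875, 13.313253402709961), (12.167381286621094, 21.324968338012695), 64.73694610595703)
[302 329  28  14 330] [ 0.4188 -0.0212  0.0243] [0.0231 0.0255]
((420.26336669921875, -20.693923950195312), (10.20770263671875, 21.54659652709961), 64.83573150634766)
```

>>> step_arm:
  targets:
    - [0,3.3,0,0,0,-5.5,0.8]
    - [0,3.3,0,0,0,-5.5,0.8]
    - [0,3.3,0,0,0,-5.5,0.8]
    - [0,3.3,0,0,0,0,0.8]
    - [0,3.3,0,0,0,0,0.8]

```text
time: 15.5
position: [0.4328, 0.1753, 0.1161]
tool_rot: [-2.641, -1.186, -0.588]
ft_force: [-0.1, -0.3, -0.4]
grip_width: 0.802
grip_force: 0.0
```

>>> step_arm:
  targets:
    - [0.4,3.3,0,0,0,0,0.8]
    - [0.4,3.3,0,0,0,0,0.8]
    - [0.5,3.4,-1.5,0,0,0,0.8]
    - [0,0,0,0,0,0,0.8]
    - [0,0,0,0,0,0,0.8]

```text
time: 15.92
position: [0.4452, 0.2756, 0.1004]
tool_rot: [-2.637, -1.19, -0.583]
ft_force: [-0.8, -0.7, -0.6]
grip_width: 0.8
grip_force: 0.0
```

```bash
python3 st.py
cat > nut.py <<'E'
from st import *
np.set_printoptions(precision=4,suppress=True)
im,d,K,M=cam("wrist"); cv2.imwrite("pics/w7.png",im[...,::-1]);P=cloud(d,K,M)
m=(P[...,2]>.019)&(P[...,2]<.03)&(np.hypot(P[...,0]-.4777,P[...,1]-.3039)<.03)
ys,xs=np.nonzero(m); q=plane(np.c_[xs,ys],K,M,.024)[:,:2]*1000
print(len(q),np.nanmedian(P[m][:,2]),(q.min(0)+q.max(0))/2,q.mean(0))
for a in range(0,180,10):
    v=[np.cos(np.radians(a)),np.sin(np.radians(a))]; w=q@v; print(a,round(np.ptp(np.percentile(w,[.5,99.5])),1),end=' ; ')
E
python3 nut.py
```

```text
t 15.9167 pos [0.4452 0.2756 0.1004] yaw 48.741835889314935 lean 25.25091033804732 ytilt -0.011214396574260072 shelf -92.38535437422223 -27.707874573682908 q [ 0.2299 -0.114  -0.6819  2.2409 -0.4261  0.6212 -0.8835] F [-0.8126 -0.7265 -0.633 ] 0.7996697562785431
556 0.023808016326733544 [477.8679 304.0248] [477.9023 303.7916]
0 25.0 ; 10 25.8 ; 20 26.0 ; 30 25.7 ; 40 24.6 ; 50 23.7 ; 60 24.7 ; 70 25.4 ; 80 25.4 ; 90 25.0 ; 100 24.0 ; 110 23.8 ; 120 24.7 ; 130 25.4 ; 140 25.6 ; 150 25.1 ; 160 24.1 ; 170 24.0 ;
```

>>> step_arm:
  targets:
    - [0,0.2,0,0,0,-5.4,0.8]
    - [0,0.2,0,0,0,-5.4,0.8]
    - [0,0.2,0,0,0,-5.2,0.8]
    - [0,0,0,0,0,0,0.7]
    - [0,0,0,0,0,0,0.7]

```text
time: 16.38
position: [0.4475, 0.2787, 0.1023]
tool_rot: [-2.827, -0.824, -0.634]
ft_force: [0.5, 0.4, 0.8]
grip_width: 0.738
grip_force: 0.0
```

>>> step_arm:
  targets:
    - [0.6,0.4,-1.5,0,0,0,0.7]
    - [0.6,0.4,-1.5,0,0,0,0.7]
    - [0.6,0.4,-1.5,0,0,0,0.7]
    - [0,0,0,0,0,0,0.7]
    - [0,0,0,0,0,0,0.7]

```text
time: 16.8
position: [0.4649, 0.2905, 0.0562]
tool_rot: [-2.828, -0.82, -0.628]
ft_force: [0.1, -0.4, -0.7]
grip_width: 0.701
grip_force: 0.0
```

```bash
python3 st.py; python3 nut.py
```

```text
t 16.8 pos [0.4649 0.2905 0.0562] yaw 32.47783119208006 lean 25.22102048085744 ytilt -0.00964228307662468 shelf -68.1560028434043 -32.49600850636334 q [ 0.3308  0.0285 -0.9378  2.2456  0.0683  0.4398 -1.663 ] F [ 0.0671 -0.3697 -0.6856] 0.7014032936952395
818 0.023938514678044462 [478.0218 303.9774] [478.0298 303.9937]
0 24.7 ; 10 25.5 ; 20 25.6 ; 30 24.8 ; 40 24.3 ; 50 24.0 ; 60 24.9 ; 70 25.5 ; 80 25.4 ; 90 25.0 ; 100 24.1 ; 110 23.6 ; 120 24.8 ; 130 25.3 ; 140 25.3 ; 150 24.6 ; 160 23.7 ; 170 23.7 ;
```

>>> step_arm:
  targets:
    - [0.4,0.4,-1.3,0,0,0,0.7]
    - [0.4,0.4,-1.3,0,0,0,0.7]
    - [0.4,0.4,-1.3,0,0,0,0.7]
    - [0.4,0.3,-0.8,0,0,0,0.7]
    - [0,0,0,0,0,0,0.7]

```text
time: 17.27
position: [0.4816, 0.3062, 0.0099]
tool_rot: [-2.828, -0.821, -0.632]
ft_force: [0.2, 0.2, 0.8]
grip_width: 0.7
grip_force: 0.0
```

>>> step_arm:
  targets:
    - [0,0,0,0,0,0,0]
    - [0,0,0,0,0,0,0]
    - [0,0,0,0,0,0,0]
    - [0,0,0,0,0,0,0]
    - [0,0,0,0,0,0,0]
  force: 40

```text
time: 17.68
position: [0.4818, 0.3067, 0.0111]
tool_rot: [-2.827, -0.82, -0.635]
ft_force: [-0.0, -0.1, -0.7]
grip_width: 0.403
grip_force: 0.0
```

>>> step_arm:
  targets:
    - [0,0,0,0,0,0,0]
    - [0,0,0,0,0,0,0]
    - [0,0,0,0,0,0,0]
    - [0,0,0,0,0,0,0]
    - [0,0,0,0,0,0,0]

```text
time: 18.1
position: [0.4816, 0.3068, 0.0107]
tool_rot: [-2.827, -0.82, -0.634]
ft_force: [-3.0, -2.0, 5.9]
grip_width: 0.286
grip_force: 40.0
```

```bash
python3 st.py
```

```text
t 18.1 pos [0.4816 0.3068 0.0107] yaw 32.46423853841132 lean 25.41563175420796 ytilt -0.00770369307342092 shelf -44.833092100039686 -34.1141653678154 q [ 0.1659  0.1996 -0.8235  2.2304  0.4657  0.3615 -2.0235] F [-3.0261 -2.0166  5.9478] 0.28581475278387397
```

>>> step_arm:
  targets:
    - [0,0,0,0,0,0,0]
    - [-0.4,-0.2,0.9,0,0,0,0]
    - [-0.8,-0.8,1.5,0,0,0,0]
    - [-0.8,-1.5,1,0,0,0,0]
    - [-0.8,-1.8,0,0,0,0,0]
  force: 50

```text
time: 18.52
position: [0.4537, 0.2658, 0.0459]
tool_rot: [-2.823, -0.824, -0.637]
ft_force: [-0.7, 0.0, -0.6]
grip_width: 0.282
grip_force: 50.0
```

>>> step_arm:
  targets:
    - [-0.8,-1.8,0,0,0,0,0]
    - [-0.8,-1.8,0,0,0,0,0]
    - [-0.7,-1.7,0,0,0,0,0]
    - [0,0,0,0,0,0,0]
    - [0,0,0,0,0,0,0]

```text
time: 18.93
position: [0.43, 0.21, 0.044]
tool_rot: [-2.829, -0.819, -0.633]
ft_force: [-0.7, 0.3, 0.1]
grip_width: 0.28
grip_force: 50.0
```

```bash
python3 st.py
python3 - <<'E'
from h import *
im,d,K,M=cam("scene"); im2,*_=cam("wrist")
a=cv2.resize(im[190:290,170:300,::-1],(400,300),interpolation=cv2.INTER_CUBIC);b=cv2.resize(im2[150:450,150:550,::-1],(400,300))
cv2.imwrite("pics/w8.png",np.hstack([a,b]))
E
```

```text
t 18.9333 pos [0.43  0.21  0.044] yaw 32.38621525871722 lean 25.366837980996806 ytilt -0.007452649708151737 shelf -151.46692272283 -59.94903683515873 q [ 0.4267 -0.1679 -0.843   2.4007 -0.4428  0.4474 -1.0825] F [-0.7499  0.2848  0.1334] 0.2801079124178615
```

View pics/w8.png

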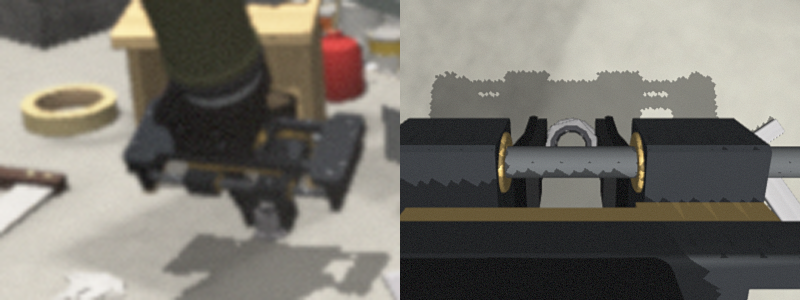

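>>> step_arm:
  targets:
    - [0,0,-1.2,0,0,0,0]
    - [0,0,-1.2,0,0,0,0]
    - [0,0,-0.7,0,0,0,0]
    - [0,0,-0.2,0,0,0,0]
    - [0,0,0,0,0,0,0]

```text
time: 19.45
position: [0.4303, 0.2124, 0.0113]
tool_rot: [-2.824, -0.822, -0.632]
ft_force: [0.4, 0.0, -2.4]
grip_width: 0.283
grip_force: 50.0
```

>>> step_arm:
  targets:
    - [0,0,0,0,0,0,0.7]
    - [0,0,0,0,0,0,0.7]
    - [0,0,0,0,0,0,0.7]
    - [0,0,0,0,0,0,0.7]
    - [0,0,0,0,0,0,0.7]

```text
time: 19.87
position: [0.4307, 0.2111, 0.0117]
tool_rot: [-2.827, -0.821, -0.635]
ft_force: [-0.7, 0.3, -0.0]
grip_width: 0.577
grip_force: 0.0
```

>>> step_arm:
  targets:
    - [-0.8,-0.5,2,0,0,0,0.7]
    - [-1,-0.6,2.2,0,0,0,0.7]
    - [-1,-0.6,2.2,0,0,0,0.7]
    - [-0.5,-0.3,1,0,0,0,0.7]
    - [0,0,0,0,0,0,0.7]

```text
time: 20.28
position: [0.4029, 0.1955, 0.0743]
tool_rot: [-2.825, -0.826, -0.636]
ft_force: [-0.4, 0.6, -0.2]
grip_width: 0.701
grip_force: 0.0
```

```bash
sed -i 's/-.4777/-.427/;s/-.3039/-.208/;s/<.03)/<.04)/' nut.py; python3 st.py; python3 nut.py
```

```text
t 20.2833 pos [0.4029 0.1955 0.0743] yaw 32.69031949554228 lean 25.48565690522177 ytilt -0.006905128881828149 shelf -180.33939165698655 -49.31950542608467 q [ 0.1174 -0.3011 -0.5208  2.4438 -0.4269  0.5554 -1.0999] F [-0.3784  0.5677 -0.1895] 0.7014051232309718
696 0.024012954583862517 [426.7604 209.6124] [426.7982 209.5267]
0 25.2 ; 10 25.9 ; 20 25.9 ; 30 25.2 ; 40 24.4 ; 50 24.0 ; 60 24.8 ; 70 25.4 ; 80 25.7 ; 90 24.9 ; 100 24.1 ; 110 23.6 ; 120 24.8 ; 130 25.4 ; 140 25.4 ; 150 24.8 ; 160 23.9 ; 170 24.1 ;
```

>>> step_arm:
  targets:
    - [0.6,0.3,0.5,-3.5,5.4,0,0.7]
    - [0.6,0.4,0.5,-3.5,5.4,0,0.7]
    - [0.6,0.4,0.3,-3.5,5.4,0,0.7]
    - [0.6,0.3,0,-3.4,5.3,0,0.7]
    - [0,0,0,0,0,-5,0.7]

```text
time: 20.75
position: [0.4304, 0.212, 0.0838]
tool_rot: [-3.04, -0.741, 0.019]
ft_force: [-0.3, -0.9, -1.1]
grip_width: 0.704
grip_force: 0.0
```

>>> step_arm:
  targets:
    - [0,0,0,0,0,-5,0.7]
    - [0,0,0,0,0,-5,0.7]
    - [0,0,0,0,0,0,0.7]
    - [0,0,0,0,0,0,0.7]
    - [0,0,0,0,0,0,0.7]

```text
time: 21.17
position: [0.4273, 0.2081, 0.0866]
tool_rot: [-3.103, -0.479, 0.005]
ft_force: [-0.0, -0.5, -0.3]
grip_width: 0.703
grip_force: 0.0
```

```bash
python3 st.py; python3 nut.py; python3 -c "
from h import *
print(R.from_rotvec(ctrl.get_state()['tool_rot']).as_matrix())"
```

```text
t 21.1667 pos [0.4273 0.2081 0.0866] yaw 17.547102521459166 lean 0.21929844904416726 ytilt -0.002661351839502794 shelf -154.69830966516156 -59.190750079682935 q [ 0.214   0.1225 -0.752   2.0092  0.0928  1.0466 -1.8456] F [-0.0475 -0.5381 -0.3356] 0.7027606926477789
696 0.023750419158323377 [427.712  209.8567] [427.7887 210.1045]
0 25.8 ; 10 26.4 ; 20 26.5 ; 30 26.0 ; 40 25.1 ; 50 24.4 ; 60 25.2 ; 70 25.8 ; 80 25.7 ; 90 25.2 ; 100 24.1 ; 110 23.6 ; 120 24.7 ; 130 25.6 ; 140 25.9 ; 150 25.5 ; 160 24.9 ; 170 24.5 ; [[ 0.95357357  0.30114295 -0.00322103]
 [ 0.30114841 -0.95357631  0.00135964]
 [-0.00266205 -0.00226653 -0.99999389]]
```

>>> step_arm:
  targets:
    - [0,0.2,-2.2,0,0,0,0.7]
    - [0,0,-2.2,0,0,0,0.7]
    - [0,0,-2,0,0,0,0.7]
    - [0,0,-1,0,0,0,0.7]
    - [0,0,-0.4,0,0,0,0.7]

```text
time: 21.63
position: [0.4261, 0.2097, 0.0071]
tool_rot: [-3.104, -0.478, 0.01]
ft_force: [-0.6, -0.1, 1.1]
grip_width: 0.702
grip_force: 0.0
```

>>> step_arm:
  targets:
    - [0,0,0,0,0,0,0.7]
    - [0,0,0,0,0,0,0]
    - [0,0,0,0,0,0,0]
    - [0,0,0,0,0,0,0]
    - [0,0,0,0,0,0,0]
  force: 30

```text
time: 22.05
position: [0.4279, 0.2104, 0.0091]
tool_rot: [-3.104, -0.476, 0.003]
ft_force: [-0.7, 0.2, -0.6]
grip_width: 0.487
grip_force: 0.0
```

>>> step_arm:
  targets:
    - [0,0,0,0,0,0,0]
    - [0,0,0,0,0,0,0]
    - [0,0,0,0,0,0,0]
    - [0,0,0,0,0,0,0]
    - [0,0,0,0,0,0,0]

```text
time: 22.47
position: [0.4274, 0.2102, 0.0085]
tool_rot: [-3.104, -0.476, 0.006]
ft_force: [0.0, -0.6, 1.3]
grip_width: 0.273
grip_force: 30.0
```

```bash
python3 st.py
```

```text
t 22.4667 pos [0.4274 0.2102 0.0085] yaw 17.446213495359345 lean 0.21655382543363286 ytilt -0.0018246633925939606 shelf -153.11589162637296 -57.90911780351113 q [ 0.1578  0.2572 -0.7235  2.0688  0.2146  0.8924 -1.9519] F [ 0.0496 -0.5654  1.2647] 0.2725403818133736
```

>>> step_arm:
  targets:
    - [0,0,2,0,0,0,0]
    - [0,0,4,0,0,0,0]
    - [0,0,4,0,0,0,0]
    - [0,0,4,0,0,0,0]
    - [0.3,-2,2,0,0,0,0]
  force: 40

```text
time: 22.88
position: [0.431, 0.1952, 0.1731]
tool_rot: [-3.099, -0.486, -0.005]
ft_force: [0.7, 0.9, -1.0]
grip_width: 0.268
grip_force: 40.0
```

>>> step_arm:
  targets:
    - [0.3,-3.8,0,0,0,0,0]
    - [0.3,-3.8,0,0,0,0,0]
    - [0.3,-3.8,0,0,0,0,0]
    - [0.3,-3.8,0,0,0,0,0]
    - [0.3,-3.8,0,0,0,0,0]

```text
time: 23.3
position: [0.4448, -0.0016, 0.1682]
tool_rot: [-3.104, -0.477, 0.006]
ft_force: [1.1, -0.2, -0.6]
grip_width: 0.272
grip_force: 40.0
```

>>> step_arm:
  targets:
    - [0.3,-3.8,0,0,0,0,0]
    - [0.3,-3.8,0,0,0,0,0]
    - [0.3,-3.8,0,0,0,0,0]
    - [0.3,-3.8,0,0,0,0,0]
    - [0.3,-3.8,0,0,0,0,0]

```text
time: 23.72
position: [0.4597, -0.1915, 0.1679]
tool_rot: [-3.104, -0.476, 0.007]
ft_force: [0.5, 1.1, -0.6]
grip_width: 0.27
grip_force: 40.0
```

```bash
python3 st.py
python3 - <<'E'
from h import *
np.set_printoptions(precision=1,suppress=True)
im,d,K,M=cam("wrist"); cv2.imwrite("pics/w9.png",im[...,::-1]); P=cloud(d,K,M)*1000
X,Y,Z=[P[...,i] for i in range(3)]
m=((Z>58)&(Z<75)&(np.hypot(X-485,Y+324)<130)); 
k,l,s,c=cv2.connectedComponentsWithStats(m.astype(np.uint8))
for i in range(1,k):
    if s[i,4]>150:
        q=P[l==i]; r=cv2.minAreaRect(q[:,:2].astype(np.float32)); print("rim",s[i],r)
m=((Z>18)&(Z<32)&(np.hypot(X-485,Y+324)<90))
k,l,s,c=cv2.connectedComponentsWithStats(m.astype(np.uint8))
for i in range(1,k):
    if s[i,4]>50: q=P[l==i]; print("nut",s[i,4],(q.min(0)+q.max(0))/2,np.ptp(q,0),np.median(q[:,2]))
E
```

```text
t 23.7167 pos [ 0.4597 -0.1915  0.1679] yaw 17.447992829298045 lean 0.26148306851793807 ytilt -0.0022456012318057186 shelf -431.5026149147898 -349.25701952108534 q [ 0.6498  0.0519 -0.317   1.8797  0.0179  1.2171 -0.9393] F [ 0.5053  1.0844 -0.6027] 0.2699931396715501
rim [490  83 127  44 939] ((605.9369506835938, -323.9386291503906), (93.27227783203125, 2.466005325317383), 89.6888427734375)
rim [ 375  166  223  130 2129] ((492.6853942871094, -322.1263427734375), (111.11486053466797, 172.72705078125), 23.05842399597168)
nut 279 [ 542.8 -298.9   25. ] [ 50.1 116.7  14. ] 25.12585083167862
nut 580 [ 533.6 -370.1   23.1] [25.3 26.3 10.1] 25.412344790574803
nut 614 [ 518.6 -401.7   25. ] [55.7 24.1 14. ] 25.33935108582422
nut 520 [ 500.4 -335.8   22.7] [26.8 25.1  9.5] 25.50241644738807
nut 117 [ 451.9 -246.1   25. ] [56.1 23.8 13.9] 25.363691359018947
nut 532 [ 483.4 -382.3   23.2] [24.2 26.6 10.4] 25.37526797062284
nut 135 [ 455.9 -400.8   25. ] [ 8.3 19.2 13.7] 25.49859796942988
```

>>> step_arm:
  targets:
    - [0.1,-3,0,0,0,0,0]
    - [0.2,-3.3,0,0,0,0,0]
    - [0.2,-3,-1,0,0,0,0]
    - [0,0,-2.5,0,0,0,0]
    - [0,0,-2.5,0,0,0,0]

```text
time: 24.18
position: [0.4653, -0.2855, 0.1079]
tool_rot: [3.106, 0.47, -0.004]
ft_force: [-0.1, 1.0, -1.2]
grip_width: 0.273
grip_force: 40.0
```

>>> step_arm:
  targets:
    - [0,0,-2.5,0,0,0,0]
    - [0,0,-2,0,0,0,0]
    - [0,0,-2,0,0,0,0]
    - [0,0,0,0,0,0,0]
    - [0,0,0,0,0,0,0]

```text
time: 24.6
position: [0.4642, -0.2819, 0.0422]
tool_rot: [-3.101, -0.476, 0.01]
ft_force: [0.1, 0.1, -0.6]
grip_width: 0.275
grip_force: 40.0
```

```bash
python3 st.py
```

```text
t 24.6 pos [ 0.4642 -0.2819  0.0422] yaw 17.460530918855255 lean 0.41258605132857906 ytilt -0.004686275309065466 shelf -495.98195123420555 -412.75140928224914 q [ 0.7112  0.2758 -0.2423  1.9002  0.0793  0.9819 -0.8329] F [ 0.1014  0.0609 -0.5924] 0.2748002520662732
```

>>> step_arm:
  targets:
    - [0,-0.2,-1.2,0,0,0,0]
    - [0,0,-1,0,0,0,0]
    - [0,0,-0.6,0,0,0,0]
    - [0,0,-0.2,0,0,0,0]
    - [0,0,0,0,0,0,0]

```text
time: 25.02
position: [0.4648, -0.2845, 0.0127]
tool_rot: [-3.103, -0.476, 0.007]
ft_force: [-0.4, -0.2, -2.5]
grip_width: 0.275
grip_force: 40.0
```

>>> step_arm:
  targets:
    - [0,0,0,0,0,0,0]
    - [0,0,0,0,0,0,0.4]
    - [0,0,0,0,0,0,0.4]
    - [0,0,0,0,0,0,0.4]
    - [0,0,0,0,0,0,0.4]

```text
time: 25.43
position: [0.4656, -0.285, 0.0138]
tool_rot: [-3.104, -0.476, 0.005]
ft_force: [-0.1, 0.3, -0.1]
grip_width: 0.387
grip_force: 0.0
```

>>> step_arm:
  targets:
    - [0,0,1,0,0,0,0.4]
    - [0,0,2.5,0,0,0,0.4]
    - [0,0,3,0,0,0,0.4]
    - [0,0,4,0,0,0,0.4]
    - [0,0,4,0,0,0,0.4]

```text
time: 25.85
position: [0.4646, -0.2843, 0.1601]
tool_rot: [-3.103, -0.476, 0.007]
ft_force: [-0.1, -0.7, 0.0]
grip_width: 0.399
grip_force: 0.0
```

>>> step_arm:
  targets:
    - [-0.5,3.5,2,0,0,0,0.4]
    - [-0.5,3.5,2,0,0,0,0.4]
    - [0,3.5,2,0,0,0,0.4]
    - [0,0,0,0,0,0,0.4]
    - [0,0,0,0,0,0,0.4]

```text
time: 26.27
position: [0.4566, -0.178, 0.221]
tool_rot: [3.102, 0.483, 0.0]
ft_force: [-0.5, -0.8, 0.5]
grip_width: 0.398
grip_force: 0.0
```

```bash
python3 st.py
python3 - <<'E'
from h import *
im,*_=cam("scene"); im2,*_=cam("top")
a=cv2.resize(im[170:410,200:520,::-1],(400,300));b=cv2.resize(im2[170:320,120:500,::-1],(400,300))
im3,*_=cam("wrist");c=cv2.resize(im3[:300,:,::-1],(600,280))
o=np.zeros((580,800,3),np.uint8);o[:300,:400]=a;o[:300,400:]=b;o[300:,:600]=c
cv2.imwrite("pics/end.png",o)
E
```

```text
t 26.2667 pos [ 0.4566 -0.178   0.221 ] yaw 17.70970274920228 lean 0.09816788221208261 ytilt 0.0016960430570709488 shelf -423.4828474359009 -337.8975754426625 q [ 0.646  -0.0066 -0.3265  1.8283 -0.0006  1.3187 -0.9421] F [-0.5041 -0.7741  0.4597] 0.39814116560383234
```

View pics/end.png

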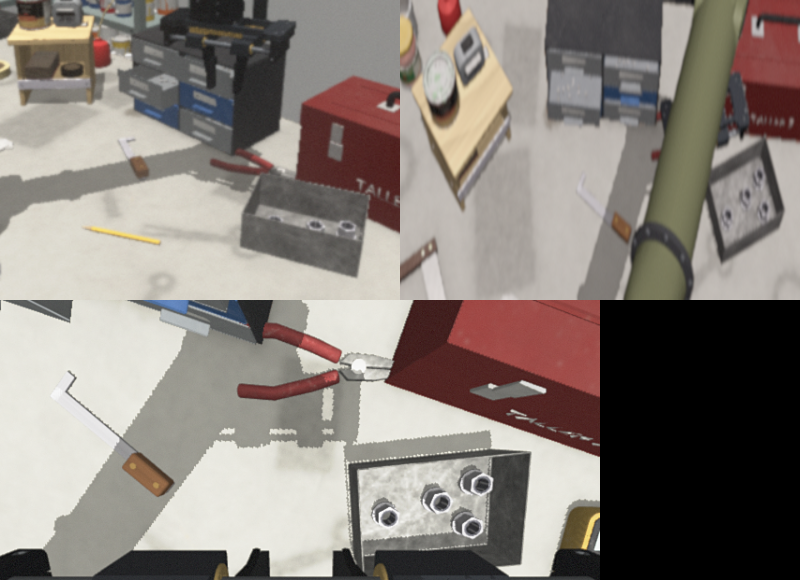

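Picture: four nuts stand in the tray (new one at 385,515). The rake lies flat on open worktop at (110,435), shelf and its items are in place, and the robot touches nothing.

```bash
python3 -c "
from bench import ctrl
print(ctrl.close_job())"
```

```text
the job is handed in; nothing more can be done
None
```

The nut is standing in the tray with the other three, the rake lies flat on the open worktop clear of shelf and tray, and the job was handed in at about 26 s; joint 2 read up to 0.002 rad past its -0.3 limit (-0.302 and -0.301), so the joint-range check could count against it.

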